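# Clear a picture crate's front, squeeze its two catches and hold its gate wide

### The arm

A 6-joint arm with a two-finger parallel gripper is mounted at the origin on the work surface. World frame = base frame: x ahead of the robot, y to its left, z up, the work surface at z = 0. Lengths are in m, angles in degrees, forces in N, time in s.
With the tool pointing down it reaches from about 0.25 to 0.725 m from the base axis. Payload 9.7 kg.
Tool frame: the origin (TCP) lies between the finger pads, 19 mm behind the fingertips; this is the grasp point; z points along the fingers, y is the line along which they close (so a half turn about z gives the same grasp; the last joint's range is limited). The gripper opens to 85 mm and grips with 20 to 120 N. Pads are 22 mm wide; open, the fingers measure 114 mm over their backs; the gripper's body (76 mm by 85 mm) begins 54 mm behind the grasp point. The pads swing forward as they close: fully open they stand 13 mm farther back than shut.
Start: joints at [66.692, 4.979, 10.078, 95.1, 0, 90], TCP at [0.218, 0.505, 0.25] pointing down, gripper open.
Joint ranges: [-179.16, 179.16], [-48.56, 103.87], [-65.8, 70.77], [-126.05, 130.52], [-82.76, 87.17], [-180, 180]. Speed limits (degrees/s): [127.2, 127.2, 147.25, 180, 180, 180].

### API

Orientations are given as [roll, pitch, yaw] about the fixed x, y, z axes, in that order (R = Rz(yaw) Ry(pitch) Rx(roll)).
In Python, from workcell import bot gives the robot as it stands.
- The arm moves only by the tool arm_command, never from a script. Its argument "series" is a list of rows, each a list of 4 numbers: the shift along the tool's x, y, z in m, then the turn about the tool's z in rad. A call has exactly 5 rows; each row is the pose to reach, as a shift and turn from the pose commanded when the call began, along the tool's axes at that moment; what a row does not reach only later rows make up. A row lasts 1/10 s, in which the tool goes at most 50 mm and 8.59 degrees, less where a joint would pass 70% of its speed; a pose out of reach is approached as far as the arm can. A call with a gripper value outside its range is refused whole. "hand" is the finger opening in m, from 0 to 0.0854, set as the call begins (left out, the last holds). The fingers move at their own pace and stop on an object; "grip_force" is the grip in N (left out, the last holds). Time passes only in rows, so rows that repeat a pose let the fingers close, or fill a call up. It gives the time, the measured TCP pose, the force, the opening and the grip force at its end, in the units of the state.
- bot.get_obs(): the state, without advancing time (a new reading comes with each control period).
- bot.camera(name): name is "scene" or "top" or "wrist"; returns a dict with "color" (420x560x3 uint8, blue, green, red), "camera_matrix" (3x3 intrinsics, pixels), "dist_coeffs" ([k1, k2, p1, p2, k3] as OpenCV has them; the pictures are not rectified), "xyz" and "orientation" of the camera in the world; the wrist camera has in their place "T_tool_cam" (4x4, takes a point from camera to tool coordinates, whose origin is the TCP and whose axes are the flange's). Camera axes: x right, y up, looking along -z (the intrinsics and any distortion apply to the point x, -y, -z); pixel columns grow to the right and rows downward; lengths in m; the calibration is good to about 2 mm. A picture is of the moment at which its call begins: read the wrist's pose just before it. There is no depth.
- bot.job_done(): hands the job in; it is judged then, once.
Trained networks look in the newest picture that a camera, given by its name, has taken for a name from the list of things; names that differ only in an ending like _2 or _b are one class to them, and where a whole thing is asked for, a point or a joint stands for the part that bears it (a point fixed in the world has none). Each returns a list of dicts, best first, with "confidence" (0 to 1); they miss things now and then, are a little off and sometimes report something else, mostly with a low value. They report only what shows in the picture. A call takes as long as a camera call.
- bot.find_in(camera, target): "location" ([column, row] in pixels, amid what is visible of it).
- bot.mark_of(camera, target): "location" ([column, row] in pixels: a listed point, or the origin of a listed thing).
The state is a dict: "time": time; "q": joint angles; "qd": joint speeds; "joint_efforts": joint torques, N m; "ee_pos": TCP position; "tcp_rot": TCP orientation; "wrist_force": force on the tool from outside, world axes, zero at the start; "torque": the same for the moment, N m; "opening": finger opening in m; "grasp_force": force on a finger pad.
Only numpy, scipy, OpenCV 4.12 (cv2) and the standard library are available. Lean on these libraries where they do the work, as an engineer would, in place of code of your own. Each camera call takes 0.05 s, during which the arm holds its last target. There are 200 camera calls.

### The job

Clear the two things lying in front of the crate's gate: lay the gilt rosette gently flat in the green tray and the burnishing tool flat in the black tray. Then pinch the brass catch on the crate until it is fully squeezed, and after it the black catch, take the gate by its red post and swing it out past its detent until it is wide open (at least 70 degrees). Finish while still gripping the red post and holding the gate wide and still; leave everything else where it stands.

Things in the scene. Friction and masses are not known exactly. Their poses are not given: they have to be found in the camera images.
- crate: open-topped plywood picture crate, fixed, 190 deep (x) x 210 wide (y) x 120 mm high. Origin: on the table, middle of its front edge; x points into the crate, y to its left (hinge side), z up. The gate closes its front (x = 0). A 60 mm deep deck bar across the front of its top (z = 0.12) carries the two catches. A grey detent housing sticks out at the hinge corner (y to 157 mm, top z = 0.138).
- brass_catch (a joint): travel in m of each of the two pads of the brass squeeze catch, on the crate's deck on the hinge side (crate x 38, y +40 mm): 0 as found (locked), 0.010 fully squeezed. The pads are coupled and move in together along the crate's y; 5 to 8 N of squeeze moves them and they stay where pushed (no spring back). Until then its tongue bars a steel keeper on the gate.
- brass_grip (a point): point midway between the two pads of the brass catch, 28 mm above the crate's deck (z = 0.148), where to put the TCP to squeeze along the crate's y; stays put as the catch is squeezed. Turns with the crate (axes as the crate's)
- brass_left_pad: left (+y of the crate) upright pad of the brass catch, 20 x 6 x 40 mm (x, y, z), top at z = 0.162; its outer face lies 24 mm from the brass_grip point before squeezing, 14 mm after (pinch width 48 mm, then 28 mm). Origin: on the deck midway between the pads as built (moves with the pad)
- brass_right_pad: right (-y of the crate) pad of the brass catch, the mirror image of the left one. Origin as for the left pad
- black_catch (a joint): travel in m of each of the two pads of the black squeeze catch, on the crate's deck on the side away from the hinge (crate x 38, y -52 mm): 0 as found (locked), 0.010 fully squeezed. The pads are coupled and move in together along the crate's y; 5 to 8 N of squeeze moves them and they stay where pushed (no spring back). Until then its tongue bars a steel keeper on the gate.
- black_grip (a point): point midway between the two pads of the black catch, 28 mm above the crate's deck (z = 0.148), where to put the TCP to squeeze along the crate's y; stays put as the catch is squeezed. Turns with the crate (axes as the crate's)
- black_left_pad: left (+y of the crate) upright pad of the black catch, 20 x 6 x 40 mm (x, y, z), top at z = 0.162; its outer face lies 24 mm from the black_grip point before squeezing, 14 mm after (pinch width 48 mm, then 28 mm). Origin: on the deck midway between the pads as built (moves with the pad)
- black_right_pad: right (-y of the crate) pad of the black catch, the mirror image of the left one. Origin as for the left pad
- gate (a joint): opening angle in rad of the gate (12 mm thick, 200 wide, top at z = 0.118): 0 closed, stop at 1.55. It swings outward about the hinge at its left (+y) end, clockwise seen from above: free end from crate -y to crate -x. A spring pulls it shut (0.1 rising to 0.5 N m); a detent resists from about 0.45 rad (some 1.3 N m, 7 N at the post), passed by 1.0. Let go, it does not stay wide open.
- gate_hinge (a point): point on the gate's upright hinge axis (crate x -6, y +100 mm), z = 0.155
- gate_post: red upright round post on top of the gate near its free end, 16 mm in diameter, 54 mm tall, from z = 0.118 to 0.172, on a radius of 188 mm from the hinge axis. Origin: at its foot; turns with the gate
- post_grip (a point): point on the axis of the red post 36 mm above its foot (z = 0.154), where to put the TCP to grip the post from above
- rosette: loose gilt frame ornament: round rosette 42 mm in diameter, 21 mm high, its straight rim 8 mm high, lying flat in front of the gate. Origin: centre of its underside
- burnisher: loose small hand tool, 94 mm long (x from -46 to +48), with a dark wooden handle 60 mm long (x -46 to +14), 14 mm wide and 14 mm high, then a brass collar and a red-brown stone tip; lies flat along its x in front of the gate. Origin: on its underside, middle of its length
- green_tray: green open tray, fixed, for gilt fragments: outer 170 (x) x 140 (y) x 35 mm high, walls and floor 5 mm. Origin: centre of its underside. It stands to the left or right of the crate's forecourt
- black_tray: black open tray, fixed, for hand tools: same size and origin as the green one, on the other side
- gilt_frame: small gilt picture frame 150 x 160 x 24 mm lying in the crate; leave alone. Origin: underside centre
- solvent: amber bottle, 52 mm diameter, 115 mm high; leave alone. Origin: underside centre
- gesso_jar: glass jar with white cap, 62 mm diameter, 70 mm high; leave alone. Origin: underside centre
- pot: white ceramic pot, 76 mm diameter, 85 mm high; leave alone. Origin: underside centre
- weight: steel weight, 44 mm diameter, 47 mm high; leave alone. Origin: underside centre
- magnifier: magnifying glass lying flat: ring about 85 mm across, black handle 95 mm long to its -x, 12 mm thick; leave alone. Origin: underside, centre of the ring

How it is judged (in metres and radians):
On the way, in this order (a step that is already met when the one before it is completed fails the run):
1. the rosette lies in the green tray and the burnisher in the black tray, let go and at rest (x of rosette in the frame of green_tray between -0.075 and 0.075 m and y of rosette in the frame of green_tray between -0.06 and 0.06 m and z of rosette in the frame of green_tray below 0.02 m and linear speed of each of rosette, burnisher below 0.05 m/s and contact force between the fingers and rosette below 0.1 N and x of burnisher in the frame of black_tray between -0.075 and 0.075 m and y of burnisher in the frame of black_tray between -0.06 and 0.06 m and z of burnisher in the frame of black_tray below 0.02 m and contact force between the fingers and burnisher below 0.1 N), for 0.2 s.
2. the brass catch is squeezed fully, with a finger on each pad (value of joint brass_catch above 0.0085 m and contact force between the fingers and brass_left_pad above 0.5 N and contact force between the fingers and brass_right_pad above 0.5 N), for 0.1 s.
3. then the black catch is squeezed fully, with a finger on each pad (value of joint black_catch above 0.0085 m and contact force between the fingers and black_left_pad above 0.5 N and contact force between the fingers and black_right_pad above 0.5 N), for 0.1 s.
4. the gate is swung past its detent by its red post (value of joint gate above 1 rad and contact force between the fingers and gate_post above 0.5 N), for 0.1 s.
At the end, for the whole second after the job is handed in: fingers grip the red post (over 0.5 N), gate still (under 0.15 rad/s) at 1.2 rad or more; rosette in green tray, burnisher in black: at rest, untouched, origins within 75 mm in x and 60 mm in y of the tray centre, under 20 mm above its underside (all of step 1 and value of joint gate above 1.2 rad and velocity of joint gate between -0.15 and 0.15 rad/s and contact force between the fingers and gate_post above 0.5 N); the arm keeps its last pose, push and grip.
It fails at once if the black catch is squeezed (over 5 mm) before the brass one is (8 mm) (value of joint black_catch above 0.005 m and value of joint brass_catch below 0.008 m).
It fails at once if the rosette is dropped or thrown (faster than 1 m/s with no finger on it, a fall of 5 cm) (linear speed of rosette above 1 m/s and contact force between the fingers and rosette below 0.05 N).
It fails at once if a bystander (gilt frame in the crate, bottle, jar, pot, weight, magnifier) is moved by more than 30 mm (distance of any of gilt_frame, solvent, gesso_jar, pot, weight, magnifier from where it was at the start of the episode above 0.03 m).
It also fails if it takes over 72 s, if anything falls off the work surface, if the arm or the gripper's body presses on something with over 40 N, if the wrist force passes 120 N, or if a joint passes its speed limit or range.

## Working session

There is one attempt and no reset: what is moved stays moved. The work goes in short steps, Python scripts to look and compute and a tool call to move; the robot and the scene stay as the last step left them, time stands still between calls to the robot, and variables do not carry over. Pictures are saved under pics/ and viewed, at most 12 in all, crops included, and the job is handed in when it is done.

Besides the shell and the picture viewer there is one more tool, called after "Call:" as name(argument=value, ...), one argument or row to a line, values as JSON. arm_command: Moves the arm, as the interface text tells. Its arguments: {"type":"object","properties":{"series":{"type":"array"},"hand":{"type":"number"},"grip_force":{"type":"number"}},"required":["series"]}

```bash
mkdir -p pics; ls; cat > h.py <<'E'
import numpy as np, cv2
from scipy.spatial.transform import Rotation as R
from workcell import bot
def cam(name):
    o=bot.get_obs(); c=bot.camera(name)
    K=np.array(c["camera_matrix"]);d=np.array(c["dist_coeffs"],float)
    T=np.eye(4)
    if "T_tool_cam" in c:
        T[:3,:3]=R.from_euler('xyz',o["tcp_rot"],degrees=True).as_matrix();T[:3,3]=o["ee_pos"];T=T@np.array(c["T_tool_cam"])
    else:
        q=np.array(c["orientation"],float)
        T[:3,:3]=q if q.shape==(3,3) else R.from_euler('xyz',q,degrees=True).as_matrix() if q.size==3 else R.from_quat(q).as_matrix()
        T[:3,3]=c["xyz"]
    return dict(img=c["color"],K=K,d=d,T=T)
def ray(c,px):
    u=cv2.undistortPoints(np.array([[px]],float),c["K"],c["d"])[0,0]
    v=c["T"][:3,:3]@np.array([u[0],-u[1],-1]); return c["T"][:3,3],v/np.linalg.norm(v)
def atz(c,px,z):
    o,v=ray(c,px); return o+v*(z-o[2])/v[2]
def tri(rs):
    A=0;b=0
    for o,v in rs:
        P=np.eye(3)-np.outer(v,v);A=A+P;b=b+P@o
    x=np.linalg.solve(A,b); return x,max(np.linalg.norm(np.cross(x-o,v)) for o,v in rs)
def proj(c,p):
    q=c["T"][:3,:3].T@(np.array(p)-c["T"][:3,3]); return cv2.projectPoints(np.array([[q[0],-q[1],-q[2]]]),np.zeros(3),np.zeros(3),c["K"],c["d"])[0].ravel()
def mark(n,t):
    r=bot.mark_of(n,t); return (r[0]["location"],r[0]["confidence"]) if r else (None,0)
E
python3 - <<'E'
from h import *
print(bot.get_obs())
c=bot.camera("top");print(c["xyz"],c["orientation"],c["camera_matrix"],c["dist_coeffs"])
cs={n:cam(n) for n in("scene","top")}
for n in cs: cv2.imwrite(f"pics/{n}0.png",cs[n]["img"])
for t in "rosette burnisher green_tray black_tray brass_grip black_grip gate_hinge post_grip gate_post crate solvent gesso_jar pot weight magnifier gilt_frame".split():
    m={n:mark(n,t) for n in cs}
    rs=[ray(cs[n],m[n][0]) for n in cs if m[n][0] is not None]
    print(t,[(n,np.round(m[n][0],0) if m[n][0] is not None else None,round(m[n][1],2)) for n in m], [np.round(x,4) for x in tri(rs)] if len(rs)==2 else '')
E
```

```text
pics
{'time': 0.0, 'q': array([6.66915322e+01, 5.01238003e+00, 1.00343608e+01, 9.50982695e+01,
       3.41247419e-04, 9.00012702e+01]), 'qd': array([ 0.0035826 , -0.02191596,  0.01894162,  0.02617282, -0.05465067,
        0.09020934]), 'joint_efforts': array([-2.44154013e-03, -5.20398724e+01,  4.64800286e+01,  1.64280779e-02,
       -1.34488441e-04, -1.10992593e-05]), 'ee_pos': array([0.21754652, 0.50493595, 0.24926992]), 'tcp_rot': array([-1.79923711e+02, -3.39555839e-04,  1.56690262e+02]), 'wrist_force': array([-0.15130088, -0.58239302,  0.46587399]), 'torque': array([ 0.00588781, -0.02831225, -0.0529664 ]), 'grasp_force': 0.0, 'opening': 0.0856537002386015}
[ 0.43415344 -0.01776925  1.16627836] [  8.84761083  -1.06898802 -91.31614857] [[451.67199588   0.         284.06925862]
 [  0.         451.67199588 206.50326451]
 [  0.           0.           1.        ]] [-0.02166106  0.          0.          0.          0.        ]
rosette [('scene', array([262., 228.]), 0.53), ('top', array([295., 250.]), 0.78)] [array([ 0.5017, -0.0692, -0.0067]), np.float64(0.0004)]
burnisher [('scene', ar
[... 1324 characters left out ...]
o_jar [('scene', array([417., 207.]), 0.9), ('top', array([439., 224.]), 0.52)] [array([ 0.739 , -0.1076,  0.3997]), np.float64(0.291)]
pot [('scene', array([219., 302.]), 0.83), ('top', array([371., 166.]), 0.61)] [array([ 7.190e-01, -2.819e-01, -4.000e-04]), np.float64(0.004)]
weight [('scene', array([182., 255.]), 0.41), ('top', array([427., 175.]), 0.8)] [array([ 0.6633, -0.3568,  0.1545]), np.float64(0.0151)]
magnifier [('scene', array([138., 284.]), 0.97), ('top', array([440., 223.]), 0.67)] [array([ 0.5618, -0.4555, -0.0017]), np.float64(0.004)]
gilt_frame [('scene', array([299., 276.]), 0.9), ('top', array([288., 163.]), 0.73)] [array([ 0.7295, -0.0587, -0.0009]), np.float64(0.0035)]
```

```bash
python3 - <<'E'
import cv2
i=cv2.imread("pics/top0.png");cv2.imwrite("pics/top0c.png",cv2.resize(i[120:320,80:480],None,fx=2,fy=2,interpolation=cv2.INTER_CUBIC))
E
```

```text
(no output)
```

View pics/top0c.png

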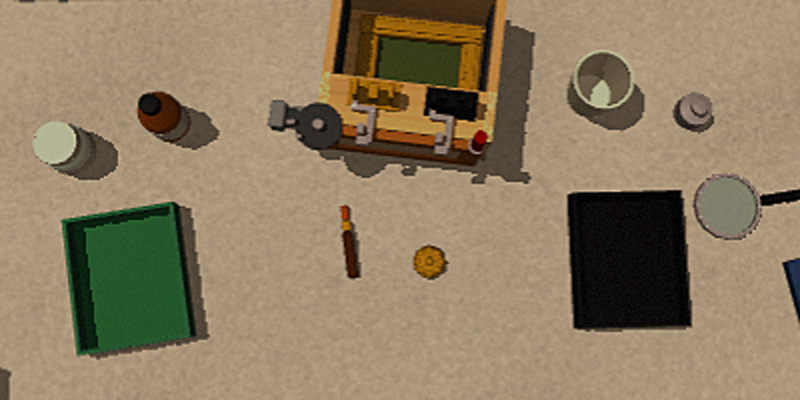

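View pics/scene0.png

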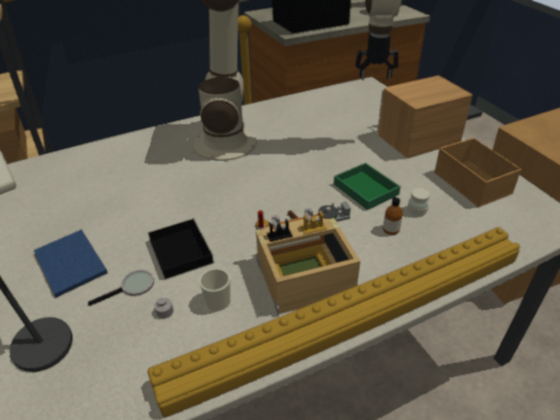

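The top view shows the rosette at full-frame (295,250) and the burnisher at (254,241). The green tray is on the left, the black tray on the right, and the post at (320,190). In the scene view the forecourt is hidden behind the crate, so the scene mark for the rosette is really the post. I'll move the wrist camera over the forecourt.

```bash
cat >> h.py <<'E'
def plan(x,y,z,yaw,n=1,start=None):
    if start is None:
        o=bot.get_obs(); start=list(o["ee_pos"])+[o["tcp_rot"][2]]
    s=np.array(start,float);g=np.array([x,y,z,yaw],float)
    dy=(g[3]-s[3]); 
    for i in range(n):
        a=s+(g-s)*i/n;b=s+(g-s)*(i+1)/n
        Rm=R.from_euler('xyz',[180,0,a[3]],degrees=True).as_matrix()
        print("  shift",np.round(Rm.T@(b[:3]-a[:3]),4),"turn",round(float(np.radians(a[3]-b[3])),3))
    return list(g)
E
python3 - <<'E'
from h import *
plan(.45,-.02,.30,0,4)
E
```

```text
shift [-0.1053 -0.0976 -0.0125] turn 0.684
  shift [-0.1433 -0.0091 -0.0125] turn 0.684
  shift [-0.1168  0.0834 -0.0125] turn 0.684
  shift [-0.0379  0.1385 -0.0125] turn 0.684
```

Call:
arm_command(
  series=[
    [-0.105,-0.098,-0.0125,0.684],
    [-0.105,-0.098,-0.0125,0.684],
    [-0.105,-0.098,-0.0125,0.684],
    [-0.105,-0.098,-0.0125,0.684],
    [-0.105,-0.098,-0.0125,0.684],
  ],
)

```text
time: 2.25
ee_pos: [0.2759, 0.3725, 0.2632]
tcp_rot: [179.9, -0.0, 117.0]
wrist_force: [-0.0, 0.2, 0.1]
opening: 0.0854
grasp_force: 0.0
```

Call:
arm_command(
  series=[
    [-0.143,-0.009,-0.0125,0.684],
    [-0.143,-0.009,-0.0125,0.684],
    [-0.143,-0.009,-0.0125,0.684],
    [-0.143,-0.009,-0.0125,0.684],
    [-0.143,-0.009,-0.0125,0.684],
  ],
)

```text
time: 2.75
ee_pos: [0.334, 0.2413, 0.2754]
tcp_rot: [180.0, -0.0, 77.8]
wrist_force: [-0.3, -0.2, -0.2]
opening: 0.0853
grasp_force: 0.0
```

Call:
arm_command(
  series=[
    [-0.117,0.083,-0.0125,0.684],
    [-0.117,0.083,-0.0125,0.684],
    [-0.117,0.083,-0.0125,0.684],
    [-0.117,0.083,-0.0125,0.684],
    [-0.117,0.083,-0.0125,0.684],
  ],
)

```text
time: 3.25
ee_pos: [0.3914, 0.1097, 0.2877]
tcp_rot: [180.0, -0.0, 38.6]
wrist_force: [-0.6, 0.2, 0.1]
opening: 0.0853
grasp_force: 0.0
```

Call:
arm_command(
  series=[
    [-0.038,0.138,-0.0125,0.684],
    [-0.038,0.138,-0.0125,0.684],
    [-0.038,0.138,-0.0125,0.684],
    [-0.038,0.138,-0.0125,0.684],
    [-0.038,0.138,-0.0125,0.684],
  ],
)

```text
time: 3.75
ee_pos: [0.4488, -0.0213, 0.2998]
tcp_rot: [-180.0, 0.0, -0.6]
wrist_force: [0.0, 0.6, 0.5]
opening: 0.0857
grasp_force: 0.0
```

```bash
cat >> h.py <<'E'
import pickle,os
def look(n,ts,fn=None):
    c=cam(n); 
    if fn: cv2.imwrite(f"pics/{fn}.png",c["img"])
    out={}
    for t in ts:
        m=mark(n,t); out[t]=m
    return c,out
E
python3 - <<'E'
from h import *
o=bot.get_obs();print(o["time"],o["ee_pos"],o["tcp_rot"])
c,m=look("wrist","rosette burnisher brass_grip black_grip post_grip gate_post crate gate_hinge".split(),"w1")
zs=dict(brass_grip=.148,black_grip=.148,post_grip=.154,gate_post=.118,gate_hinge=.155)
for t in m:
    if m[t][0] is not None: print(t,np.round(m[t][0]),round(m[t][1],2),np.round(atz(c,m[t][0],zs.get(t,0)),4))
pickle.dump((c,m),open("w1.pkl","wb")); print(c["T"][:3,3])
E
```

```text
3.75 [ 0.44880409 -0.02128125  0.299833  ] [-1.79999979e+02  2.43867745e-02 -5.65337535e-01]
rosette [321. 119.] 0.73 [ 0.4977 -0.0701  0.    ]
burnisher [222.  95.] 0.68 [0.5245 0.0381 0.    ]
[ 0.52336168 -0.02218305  0.42386317]
```

View pics/w1.png

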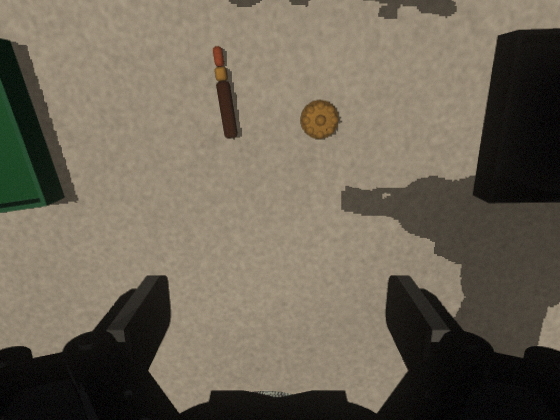

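The wrist view shows the burnisher running from (218,48) to (231,138) with its handle towards the robot, and the rosette at (320,119). Both marks agree with the picture.

```bash
python3 - <<'E'
from h import *
c,m=pickle.load(open("w1.pkl","rb"))
ct,mt=look("top",["rosette","burnisher","green_tray","black_tray"])
for t in ["rosette","burnisher"]:
    print(t,tri([ray(c,m[t][0]),ray(ct,mt[t][0])]))
for z in (0,): print(atz(ct,mt["green_tray"][0],z),atz(ct,mt["black_tray"][0],z))
a,b,h=[atz(c,p,.007) for p in ((231,137),(219,48),(220.5,82))]
print("handle end,tip,handle front",a,b,h,"dir",np.degrees(np.arctan2(*(h-a)[1::-1])),np.linalg.norm(b-a))
print("rosette centre z.01",atz(c,(320,119.5),.010))
p=plan(.4975,-.0705,.08,0,1)
plan(.4975,-.0705,.021,0,1,p)
E
```

```text
rosette (array([ 0.53684079, -0.03631888,  0.63125631]), np.float64(0.03734686328095534))Traceback (most recent call last):
  File "<stdin>", line 5, in <module>
  File "h.py", line 16, in ray
    u=cv2.undistortPoints(np.array([[px]],float),c["K"],c["d"])[0,0]
      ~~~~~~~~~~~~~~~~~~~^^^^^^^^^^^^^^^^^^^^^^^^^^^^^^^^^^^^^^
cv2.error: OpenCV(4.12.0) /io/opencv/modules/calib3d/src/undistort.dispatch.cpp:538: error: (-215:Assertion failed) npoints >= 0 && src.isContinuous() && (depth == CV_32F || depth == CV_64F) in function 'undistortPoints'
```

```bash
python3 - <<'E'
from h import *
c,m=pickle.load(open("w1.pkl","rb"))
ct=cam("top")
mt=dict(rosette=(295,250),burnisher=(254,241))
for t in mt: print(t,tri([ray(c,m[t][0]),ray(ct,mt[t])]))
print(atz(ct,(144,257),0),atz(ct,(392,251),0))
a,b,h=[atz(c,p,.007) for p in ((231,137),(219,48),(220.5,82))]
print("handle end,tip,handle front",a,b,h,"dir",np.degrees(np.arctan2(*(h-a)[1::-1])),np.linalg.norm(b-a))
print("rosette centre z.01",atz(c,(320,119.5),.010))
p=plan(.4975,-.0705,.08,0,1)
plan(.4975,-.0705,.021,0,1,p)
E
```

```text
rosette (array([ 0.49950033, -0.06769034,  0.02511569]), np.float64(0.0005287809682079362))
burnisher (array([0.52458785, 0.03471591, 0.02442743]), np.float64(0.00018991156719812646))
[0.49157241 0.31790506 0.        ] [ 0.49299275 -0.32048949  0.        ]
handle end,tip,handle front [0.47995173 0.02983461 0.007     ] [0.57052568 0.03792698 0.007     ] [0.53751362 0.03826639 0.007     ] dir 8.333533329734209 0.09093473451871845
rosette centre z.01 [ 0.49822283 -0.06828853  0.01      ]
  shift [0.049  0.0507 0.22  ] turn -0.001
  shift [ 0.    -0.     0.059] turn 0.0
```

Call:
arm_command(
  series=[
    [0.049,0.049,0.14,0],
    [0.049,0.049,0.14,0],
    [0.049,0.049,0.14,0],
    [0.049,0.049,0.14,0],
    [0.049,0.049,0.14,0],
  ],
  hand=0.07,
  grip_force=20,
)

```text
time: 5.0
ee_pos: [0.4968, -0.069, 0.1591]
tcp_rot: [-180.0, 0.2, -0.1]
wrist_force: [-0.2, 0.0, 0.7]
opening: 0.0701
grasp_force: 0.0
```

```bash
python3 - <<'E'
from h import *
c0,m0=pickle.load(open("w1.pkl","rb"))
c,m=look("wrist",["rosette","burnisher"],"w2")
for t in m:
  if m[t][0] is not None: print(t,m[t],tri([ray(c,m[t][0]),ray(c0,m0[t][0])]),atz(c,m[t][0],0))
pickle.dump((c,m),open("w2.pkl","wb"))
E
```

```text
rosette ([272.8, 190.8], 0.76) (array([ 0.49927808, -0.06755923,  0.00494194]), np.float64(0.002304399475511853)) [ 0.49933447 -0.06557876  0.        ]
burnisher ([140.4, 159.5], 0.95) (array([ 0.52382394,  0.03827532, -0.00517675]), np.float64(0.0008704370931555968)) [0.52401187 0.03580439 0.        ]
```

View pics/w2.png

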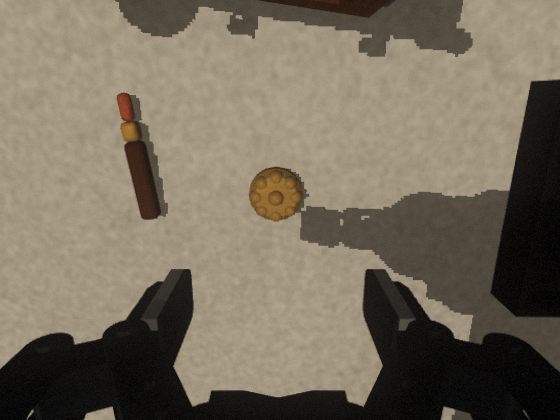

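The rosette is at (276,194), centred between the fingers. The burnisher handle runs from (134,142) to (150,218). Both lie at table height. Next I grasp the rosette.

Call:
arm_command(
  series=[
    [0.002,-0.002,0.04,0],
    [0.002,-0.002,0.08,0],
    [0.002,-0.002,0.12,0],
    [0.002,-0.002,0.13,0],
    [0.002,-0.002,0.137,0],
  ],
  hand=0.06,
)

```text
time: 5.65
ee_pos: [0.4999, -0.0666, 0.0242]
tcp_rot: [180.0, -0.1, -0.0]
wrist_force: [0.0, 0.3, 1.3]
opening: 0.0597
grasp_force: 0.0
```

Call:
arm_command(
  series=[
    [0,0,0,0],
    [0,0,0,0],
    [0,0,0,0],
    [0,0,0,0],
    [0,0,0,0],
  ],
  hand=0.03,
)

```text
time: 6.15
ee_pos: [0.5007, -0.067, 0.0254]
tcp_rot: [180.0, -0.2, -0.1]
wrist_force: [-2.6, 1.1, 7.3]
opening: 0.0385
grasp_force: 18.2
```

Call:
arm_command(
  series=[
    [0,0,-0.005,0],
    [0,0,-0.02,0],
    [0,0,-0.05,0],
    [0,0,-0.05,0],
    [0,0,-0.05,0],
  ],
)

```text
time: 6.65
ee_pos: [0.5002, -0.0671, 0.0746]
tcp_rot: [180.0, -0.1, -0.1]
wrist_force: [-0.1, -0.2, 0.1]
opening: 0.0296
grasp_force: 0.0
```

```bash
python3 - <<'E'
from h import *
o=bot.get_obs();print(o["ee_pos"],o["opening"],o["grasp_force"])
c,m=look("wrist",["rosette"],"w3");print(m,proj(c,o["ee_pos"]))
p=plan(.4985,.13,.12,0,1)
p=plan(.4915,.317,.12,0,1,p)
E
```

```text
[ 0.50018203 -0.06707693  0.07463414] 0.029612826330863307 0.0
{'rosette': ([274.1, 233.4], 0.81)} [276.71090155 301.10050623]
  shift [-0.001  -0.1969 -0.0471] turn -0.001
  shift [-0.007 -0.187 -0.   ] turn 0.0
```

View pics/w3.png

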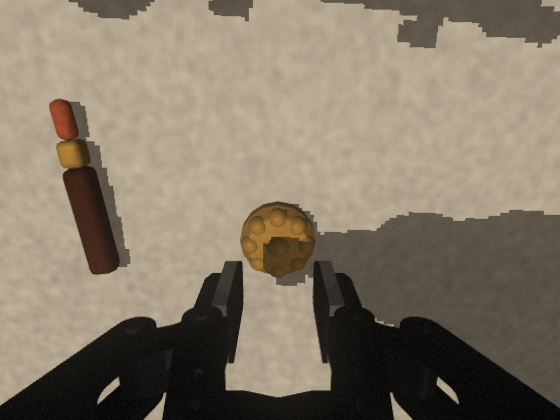

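The grip slipped off the dome and the rosette is still lying flat at (278,238). I'll go about 7 mm lower so the pads catch the rim.

```bash
python3 - <<'E'
from h import *
c=cam("wrist");print([atz(c,(278,239),z) for z in (0,.01)], [atz(c,p,.007) for p in ((105,270),(80,170),(62,102))])
plan(*atz(c,(278,239),.006)[:2],.017,0)
E
```

```text
[array([ 0.49558658, -0.06751198,  0.        ]), array([ 0.49955704, -0.06749447,  0.01      ])] [array([0.47972098, 0.02987508, 0.007     ]), array([0.53670627, 0.03486607, 0.007     ]), array([0.57027864, 0.0380694 , 0.007     ])]
  shift [-0.0011  0.0006  0.0556] turn -0.001
```

Call:
arm_command(
  series=[
    [-0.002,0,0.0,0],
    [-0.002,0,0.01,0],
    [-0.002,0,0.04,0],
    [-0.002,0,0.05,0],
    [-0.002,0,0.057,0],
  ],
  hand=0.06,
)

```text
time: 7.3
ee_pos: [0.4964, -0.0668, 0.0144]
tcp_rot: [-180.0, 0.1, -0.1]
wrist_force: [-0.4, 0.1, 0.7]
opening: 0.06
grasp_force: 0.0
```

Call:
arm_command(
  series=[
    [0,0,0,0],
    [0,0,0,0],
    [0,0,0,0],
    [0,0,0,0],
    [0,0,0,0],
  ],
  hand=0.03,
)

```text
time: 7.8
ee_pos: [0.4983, -0.067, 0.0172]
tcp_rot: [180.0, -0.1, -0.1]
wrist_force: [-0.1, -0.1, 5.5]
opening: 0.0404
grasp_force: 23.4
```

Call:
arm_command(
  series=[
    [0,0,-0.005,0],
    [0,0,-0.015,0],
    [0,0,-0.03,0],
    [0,0,-0.03,0],
    [0,0,-0.03,0],
  ],
)

```text
time: 8.3
ee_pos: [0.4979, -0.067, 0.0467]
tcp_rot: [180.0, -0.1, -0.1]
wrist_force: [-0.9, -0.3, -0.6]
opening: 0.0403
grasp_force: 20.4
```

Call:
arm_command(
  series=[
    [0,-0.02,-0.04,0],
    [0,-0.06,-0.05,0],
    [-0.002,-0.11,-0.05,0],
    [-0.002,-0.16,-0.05,0],
    [-0.003,-0.2,-0.05,0],
  ],
)

```text
time: 8.8
ee_pos: [0.4986, 0.0389, 0.0955]
tcp_rot: [-178.1, 0.1, 3.5]
wrist_force: [-0.0, -0.3, -0.8]
opening: 0.0407
grasp_force: 20.7
```

Call:
arm_command(
  series=[
    [0,-0.045,0,0],
    [-0.002,-0.09,0,0],
    [-0.004,-0.135,0,0],
    [-0.005,-0.17,0,0],
    [-0.005,-0.184,0,0],
  ],
)

```text
time: 9.3
ee_pos: [0.4989, 0.082, 0.1008]
tcp_rot: [-176.1, 0.1, 7.3]
wrist_force: [0.3, 0.3, 0.4]
opening: 0.0405
grasp_force: 20.7
```

```bash
python3 - <<'E'
from h import *
o=bot.get_obs();print(o["ee_pos"],o["tcp_rot"],o["opening"],o["grasp_force"])
c,m=look("wrist",["rosette","green_tray"],"w4");print(m)
if m["green_tray"][0]: print(atz(c,m["green_tray"][0],0))
E
```

```text
[0.49892779 0.08196655 0.10084579] [-1.76086867e+02  1.29977829e-01  7.32987676e+00] 0.04049577461171551 20.651908294530585
{'rosette': (None, 0), 'green_tray': (None, 0)}
```

View pics/w4.png

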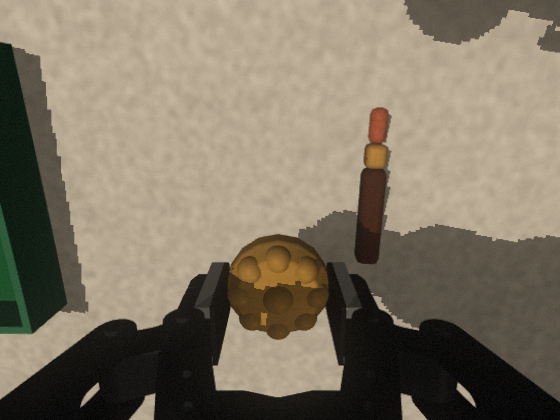

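The rosette is firmly held at (278,285), but the move fell short and the tool tilted. I'll check the joints.

```bash
python3 - <<'E'
from h import *
o=bot.get_obs();print(np.round(o["q"],1),np.round(o["qd"],2),np.round(o["joint_efforts"],1))
E
```

```text
[  7.3  -1.3 -12.9  78.5   3.9 179.9] [-0.1  -0.08 -0.19  0.08 -0.01 -0.12] [  0.2 -45.4  47.    0.    0.2  -0. ]
```

The last joint sits at its 180° limit (q6 = q1 − yaw + 180), so yaw has to grow. I'll turn the tool back before travelling on.

Call:
arm_command(
  series=[
    [0,0,0,-0.15],
    [0,0,0,-0.3],
    [0,0,0,-0.45],
    [0,0,0,-0.6],
    [0,0,0,-0.7],
  ],
)

```text
time: 9.95
ee_pos: [0.4988, 0.0819, 0.1008]
tcp_rot: [-176.9, -2.4, 47.7]
wrist_force: [0.3, -0.8, -0.5]
opening: 0.0401
grasp_force: 20.7
```

```bash
python3 - <<'E'
from h import *
o=bot.get_obs();print(np.round(o["q"],1),o["ee_pos"],o["tcp_rot"],o["opening"],o["time"])
E
```

```text
[  7.3  -1.3 -12.9  78.5   3.9 139.5] [0.49883846 0.08186328 0.10083763] [-176.93517396   -2.44639948   47.68454244] 0.0401012028319958 9.95
```

```bash
cat >> h.py <<'E'
def plan(x,y,z,turn,n=1,start=None):
    "turn: degrees about tool z; start=(pos,Rot)"
    if start is None:
        o=bot.get_obs(); start=(np.array(o["ee_pos"]),R.from_euler('xyz',o["tcp_rot"],degrees=True))
    p,r=start; g=np.array([x,y,z]); d=(g-p)/n
    for i in range(n):
        print("  shift",np.round(r.inv().apply(d),4),"turn",round(float(np.radians(turn/n)),3))
        r=r*R.from_rotvec([0,0,np.radians(turn/n)])
    print("   end",np.round(r.as_euler('xyz',degrees=True),1),"q1",round(np.degrees(np.arctan2(y,x)),1))
    return (g,r)
E
python3 - <<'E'
from h import *
s=plan(.4915,.315,.10,-15,1)
s=plan(.4915,.315,.0245,0,1,s)
E
```

```text
shift [ 0.1673 -0.1617  0.0167] turn -0.262
   end [-177.7   -3.2   62.7] q1 32.7
  shift [-0.0042  0.0031  0.0753] turn 0.0
   end [-177.7   -3.2   62.7] q1 32.7
```

Call:
arm_command(
  series=[
    [0.033,-0.032,0.003,-0.05],
    [0.067,-0.065,0.007,-0.1],
    [0.1,-0.097,0.01,-0.15],
    [0.134,-0.13,0.0135,-0.2],
    [0.167,-0.162,0.0167,-0.262],
  ],
)

```text
time: 10.45
ee_pos: [0.4921, 0.317, 0.1001]
tcp_rot: [-177.7, -3.2, 62.5]
wrist_force: [1.0, 0.3, -0.0]
opening: 0.0405
grasp_force: 20.7
```

Call:
arm_command(
  series=[
    [-0.002,0.0015,0.03,0],
    [-0.003,0.002,0.05,0],
    [-0.0035,0.0025,0.06,0],
    [-0.004,0.003,0.066,0],
    [-0.004,0.003,0.066,0],
  ],
)

```text
time: 10.95
ee_pos: [0.4925, 0.3144, 0.0337]
tcp_rot: [-177.6, -3.1, 62.4]
wrist_force: [-0.2, 0.2, -0.8]
opening: 0.0408
grasp_force: 20.7
```

```bash
python3 - <<'E'
from h import *
o=bot.get_obs();print(np.round(o["q"],1),o["ee_pos"],o["tcp_rot"],o["opening"],o["time"])
plan(*o["ee_pos"][:2],.0235,0)
E
```

```text
[ 30.9   9.6  -8.9  70.    3.6 148.5] [0.49251704 0.31443939 0.03369078] [-177.63859358   -3.13272847   62.35352057] 0.040814274556004865 10.95
  shift [-0.0006  0.0004  0.0102] turn 0.0
   end [-177.6   -3.1   62.4] q1 32.6
```

Call:
arm_command(
  series=[
    [0,0,0.003,0],
    [0,0,0.006,0],
    [0,0,0.009,0],
    [0,0,0.0105,0],
    [0,0,0.0105,0],
  ],
)

```text
time: 11.45
ee_pos: [0.4924, 0.3157, 0.0236]
tcp_rot: [-177.7, -3.2, 62.4]
wrist_force: [-1.1, -0.8, 0.7]
opening: 0.0404
grasp_force: 21.1
```

Call:
arm_command(
  series=[
    [0,0,0,0],
    [0,0,0,0],
    [0,0,0,0],
    [0,0,-0.005,0],
    [0,0,-0.03,0],
  ],
  hand=0.06,
)

```text
time: 11.95
ee_pos: [0.4911, 0.3129, 0.0511]
tcp_rot: [-177.5, -2.9, 62.4]
wrist_force: [0.1, 0.6, 0.5]
opening: 0.06
grasp_force: 0.0
```

```bash
python3 - <<'E'
from h import *
o=bot.get_obs();print(o["ee_pos"],o["tcp_rot"],o["opening"],o["time"])
c,m=look("wrist",["rosette"],"w5");print(m); print(atz(c,m["rosette"][0],.005) if m["rosette"][0] else'')
a=np.array([.4797,.0299]);b=np.array([.5704,.038]);d=(b-a)/np.linalg.norm(b-a);print("dir",np.degrees(np.arctan2(d[1],d[0])))
g=a+d*.040; print(g)
# turn so yaw ~ 180+dir
s=(np.array(o["ee_pos"]),R.from_euler('xyz',o["tcp_rot"],degrees=True))
s=plan(*s[0][:2],.13,-25,1,s)
s=plan(.50,.12,.14,-43,1,s)
s=plan(*g,.13,-(185.3-62.4-68),2,s)
E
```

```text
[0.49114961 0.31286195 0.05114576] [-177.50432198   -2.92201764   62.40361469] 0.06004588427894256 11.95
{'rosette': (None, 0)}

dir 5.1032843761253215
[0.51954144 0.03345806]
  shift [ 0.004  -0.0034 -0.0787] turn -0.436
   end [-179.    -3.7   87.4] q1 32.5
  shift [-0.1912  0.0171 -0.0227] turn -0.75
   end [178.2  -3.4 130.5] q1 13.5
  shift [-0.0395 -0.0208  0.002 ] turn -0.479
  shift [-0.0255 -0.0366  0.002 ] turn -0.479
   end [ 176.2   -0.5 -174.6] q1 3.7
```

Call:
arm_command(
  series=[
    [0.001,-0.001,-0.02,-0.05],
    [0.002,-0.002,-0.05,-0.1],
    [0.004,-0.003,-0.079,-0.2],
    [0.004,-0.003,-0.079,-0.3],
    [0.004,-0.003,-0.079,-0.436],
  ],
)

```text
time: 12.55
ee_pos: [0.4932, 0.3136, 0.1337]
tcp_rot: [-179.3, -3.9, 87.7]
wrist_force: [-0.5, 0.2, 0.5]
opening: 0.0598
grasp_force: 0.0
```

Call:
arm_command(
  series=[
    [-0.038,0.003,-0.005,-0.15],
    [-0.076,0.007,-0.009,-0.3],
    [-0.115,0.01,-0.014,-0.45],
    [-0.153,0.014,-0.018,-0.6],
    [-0.191,0.017,-0.023,-0.75],
  ],
)

```text
time: 13.05
ee_pos: [0.5012, 0.1196, 0.1423]
tcp_rot: [177.9, -3.3, 130.7]
wrist_force: [0.3, 0.2, 0.5]
opening: 0.06
grasp_force: 0.0
```

Call:
arm_command(
  series=[
    [-0.008,-0.004,0,-0.1],
    [-0.016,-0.008,0.001,-0.2],
    [-0.024,-0.013,0.001,-0.3],
    [-0.032,-0.017,0.002,-0.4],
    [-0.0395,-0.021,0.002,-0.479],
  ],
)

```text
time: 13.55
ee_pos: [0.5109, 0.0771, 0.1371]
tcp_rot: [176.6, -2.0, 158.0]
wrist_force: [0.2, 0.3, 0.0]
opening: 0.0603
grasp_force: 0.0
```

Call:
arm_command(
  series=[
    [-0.008,-0.011,0,-0.13],
    [-0.016,-0.022,0.001,-0.26],
    [-0.02,-0.03,0.002,-0.39],
    [-0.0255,-0.0366,0.002,-0.479],
    [-0.0255,-0.0366,0.002,-0.479],
  ],
  hand=0.05,
)

```text
time: 14.05
ee_pos: [0.5206, 0.0336, 0.132]
tcp_rot: [176.1, -0.3, -174.8]
wrist_force: [0.4, -0.6, -0.2]
opening: 0.0502
grasp_force: 0.0
```

```bash
python3 - <<'E'
from h import *
o=bot.get_obs();print(np.round(o["q"],1),o["ee_pos"],o["tcp_rot"],o["opening"],o["time"])
c,m=look("wrist",["burnisher"],"w6");print(m, atz(c,m["burnisher"][0],0) if m["burnisher"][0] else '')
ct,mt=look("top",["rosette","green_tray"],"t2");print(mt,[atz(ct,mt[t][0],.005) for t in mt if mt[t][0]])
a=cv2.resize(c["img"],(400,300));b=cv2.resize(ct["img"][120:330,100:380],(400,300));cv2.imwrite("pics/m1.png",np.hstack([a,b]))
E
```

```text
[ 1.7  0.9 -7.3 82.3  3.9 -3.5] [0.52059229 0.03357629 0.13197597] [ 176.08330723   -0.27281131 -174.83222689] 0.05016069050299981 14.05
{'burnisher': ([266.5, 214.7], 0.86)} [0.52585267 0.03490579 0.        ]
{'rosette': ([141.0, 254.6], 0.61), 'green_tray': ([148.6, 258.4], 0.59)} [array([0.49758208, 0.32424772, 0.005     ]), array([0.48753101, 0.30468273, 0.005     ])]
```

View pics/m1.png

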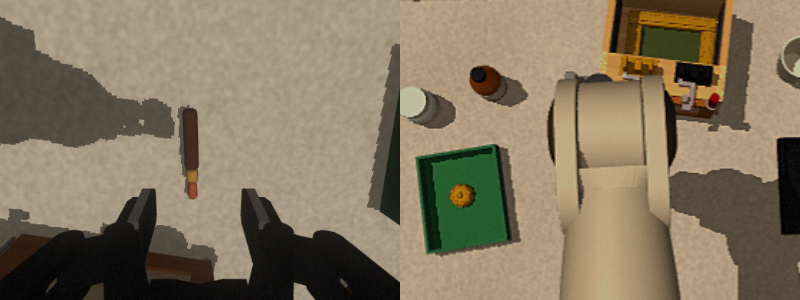

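The right panel shows the rosette lying in the green tray. In the wrist view (left panel) the burnisher sits between the fingers, handle towards the top. Now I grasp it.

```bash
python3 - <<'E'
from h import *
s=plan(.520,.034,.0245,0)
s=plan(.520,.034,.12,0,1,s)
s=plan(.493,-.323,.12,0,2,s)
s=plan(.493,-.323,.031,0,1,s)
E
```

```text
shift [-1.000e-04 -8.000e-03  1.074e-01] turn 0.0
   end [ 176.1   -0.3 -174.9] q1 3.7
  shift [ 0.0005  0.0065 -0.0953] turn 0.0
   end [ 176.1   -0.3 -174.9] q1 3.7
  shift [ 0.0293 -0.1762 -0.012 ] turn 0.0
  shift [ 0.0293 -0.1762 -0.012 ] turn 0.0
   end [ 176.1   -0.3 -174.9] q1 -33.2
  shift [-0.0004 -0.0061  0.0888] turn 0.0
   end [ 176.1   -0.3 -174.9] q1 -33.2
```

Call:
arm_command(
  series=[
    [0,-0.003,0.035,0],
    [0,-0.005,0.07,0],
    [0,-0.0065,0.09,0],
    [0,-0.0075,0.1,0],
    [0,-0.008,0.1074,0],
  ],
)

```text
time: 14.8
ee_pos: [0.5199, 0.0338, 0.0242]
tcp_rot: [176.1, -0.3, -174.9]
wrist_force: [-0.7, -0.2, 0.0]
opening: 0.0497
grasp_force: 0.0
```

Call:
arm_command(
  series=[
    [0,0,0,0],
    [0,0,0,0],
    [0,0,0,0],
    [0,0,0,0],
    [0,0,0,0],
  ],
  hand=0.004,
  grip_force=30,
)

```text
time: 15.3
ee_pos: [0.5208, 0.0337, 0.0258]
tcp_rot: [176.1, -0.2, -174.8]
wrist_force: [-0.0, 0.7, 6.7]
opening: 0.013
grasp_force: 30.1
```

Call:
arm_command(
  series=[
    [0,0.001,-0.01,0],
    [0,0.003,-0.04,0],
    [0,0.005,-0.08,0],
    [0.0005,0.0065,-0.0953,0],
    [0.0005,0.0065,-0.0953,0],
  ],
)

```text
time: 15.8
ee_pos: [0.5213, 0.0336, 0.123]
tcp_rot: [176.1, -0.0, -174.8]
wrist_force: [0.3, 1.1, -1.1]
opening: 0.0131
grasp_force: 29.2
```

Call:
arm_command(
  series=[
    [0.006,-0.035,-0.002,0],
    [0.012,-0.07,-0.005,0],
    [0.018,-0.105,-0.007,0],
    [0.024,-0.141,-0.01,0],
    [0.029,-0.176,-0.012,0],
  ],
)

```text
time: 16.3
ee_pos: [0.506, -0.146, 0.1186]
tcp_rot: [176.0, -0.4, -174.8]
wrist_force: [1.6, 0.1, -0.8]
opening: 0.0129
grasp_force: 29.2
```

Call:
arm_command(
  series=[
    [0.006,-0.035,-0.002,0],
    [0.012,-0.07,-0.005,0],
    [0.018,-0.105,-0.007,0],
    [0.024,-0.141,-0.01,0],
    [0.029,-0.174,-0.012,0],
  ],
)

```text
time: 16.8
ee_pos: [0.4928, -0.3224, 0.1185]
tcp_rot: [176.0, -0.4, -174.9]
wrist_force: [-0.2, 0.4, -1.0]
opening: 0.0126
grasp_force: 29.2
```

Call:
arm_command(
  series=[
    [0,-0.001,0.02,0],
    [0,-0.003,0.045,0],
    [0,-0.005,0.07,0],
    [0,-0.006,0.08,0],
    [0,-0.006,0.084,0],
  ],
)

```text
time: 17.3
ee_pos: [0.4924, -0.3207, 0.034]
tcp_rot: [176.0, -0.4, -174.8]
wrist_force: [-0.9, -0.4, -0.3]
opening: 0.0129
grasp_force: 29.3
```

```bash
python3 - <<'E'
from h import *
o=bot.get_obs();print(np.round(o["q"],1),o["ee_pos"],o["tcp_rot"],o["opening"],o["time"])
c=cam("top");cv2.imwrite("pics/t3.png",cv2.resize(c["img"][130:330,330:530],(600,600)))
plan(.493,-.323,.033,0)
E
```

```text
[-34.4  14.2  -3.5  75.2   2.8 -39.6] [ 0.49239136 -0.32065896  0.03401984] [ 175.95731043   -0.42248882 -174.83844628] 0.012917584289418065 17.3
  shift [-0.     -0.0023  0.0015] turn 0.0
   end [ 176.    -0.4 -174.8] q1 -33.2
```

Call:
arm_command(
  series=[
    [0,0,0.001,0],
    [0,0,0.002,0],
    [0,0,0.002,0],
    [0,0,0.002,0],
    [0,0,0.002,0],
  ],
)

```text
time: 17.85
ee_pos: [0.4935, -0.3213, 0.0345]
tcp_rot: [176.1, -0.2, -174.8]
wrist_force: [0.1, 0.4, -0.7]
opening: 0.0128
grasp_force: 29.3
```

Call:
arm_command(
  series=[
    [0,0,0,0],
    [0,0,0,0],
    [0,0,0,0],
    [0,0,-0.01,0],
    [0,0,-0.03,0],
  ],
  hand=0.045,
)

```text
time: 18.35
ee_pos: [0.4929, -0.3227, 0.0634]
tcp_rot: [176.0, -0.4, -174.8]
wrist_force: [0.6, 0.8, -0.0]
opening: 0.0451
grasp_force: 0.0
```

```bash
python3 - <<'E'
from h import *
o=bot.get_obs();print(np.round(o["q"],1),o["ee_pos"],o["tcp_rot"],o["opening"],o["time"])
c,m=look("wrist",["burnisher"],"w7");print(m,atz(c,m["burnisher"][0],.005) if m["burnisher"][0] else '')
s=plan(*o["ee_pos"][:2],.20,0)
plan(.655,-.045,.27,8,2,s)
E
```

```text
[-34.5  13.5  -1.   78.3   2.8 -39.7] [ 0.49291212 -0.32268839  0.06343646] [ 175.97722043   -0.39497949 -174.83346471] 0.045058851355605424 18.35
{'burnisher': ([274.7, 255.3], 0.89)} [ 0.49772276 -0.31975277  0.005     ]
  shift [ 0.002   0.0104 -0.1323] turn 0.0
   end [ 1.762e+02 -1.000e-01 -1.748e+02] q1 -33.2
  shift [-0.0931  0.133  -0.0265] turn 0.07
  shift [-0.0836  0.1392 -0.0265] turn 0.07
   end [176.3  -0.6 177.2] q1 -3.9
```

Call:
arm_command(
  series=[
    [0,0.002,-0.03,0],
    [0.001,0.006,-0.07,0],
    [0.002,0.009,-0.11,0],
    [0.002,0.0104,-0.132,0],
    [0.002,0.0104,-0.132,0],
  ],
  hand=0.085,
)

```text
time: 18.95
ee_pos: [0.4932, -0.3227, 0.2003]
tcp_rot: [176.3, -0.0, -174.8]
wrist_force: [-0.6, 0.5, -0.4]
opening: 0.0851
grasp_force: 0.0
```

Call:
arm_command(
  series=[
    [-0.019,0.027,-0.005,0.014],
    [-0.037,0.053,-0.01,0.028],
    [-0.056,0.08,-0.016,0.042],
    [-0.075,0.106,-0.021,0.056],
    [-0.093,0.133,-0.0265,0.07],
  ],
)

```text
time: 19.45
ee_pos: [0.5736, -0.1821, 0.2305]
tcp_rot: [176.1, -0.6, -178.9]
wrist_force: [0.1, -0.2, -0.1]
opening: 0.0845
grasp_force: 0.0
```

Call:
arm_command(
  series=[
    [-0.017,0.028,-0.005,0.014],
    [-0.033,0.056,-0.01,0.028],
    [-0.05,0.084,-0.016,0.042],
    [-0.067,0.112,-0.021,0.056],
    [-0.084,0.139,-0.0265,0.07],
  ],
)

```text
time: 19.95
ee_pos: [0.6552, -0.0434, 0.2656]
tcp_rot: [176.2, -0.9, 177.1]
wrist_force: [1.1, -0.9, -0.1]
opening: 0.0852
grasp_force: 0.0
```

```bash
python3 - <<'E'
from h import *
o=bot.get_obs();print(np.round(o["q"],1),o["ee_pos"],o["tcp_rot"],o["time"])
c,m=look("wrist","brass_grip black_grip post_grip gate_post crate gate_hinge".split(),"w8")
zs=dict(brass_grip=.148,black_grip=.148,post_grip=.154,gate_post=.118,gate_hinge=.155)
for t in m:
    if m[t][0] is not None: print(t,np.round(m[t][0]),round(m[t][1],2),np.round(atz(c,m[t][0],zs.get(t,0)),4))
pickle.dump((c,m),open("w8.pkl","wb"))
E
```

```text
[ -5.3  22.3  32.5 101.2   3.8  -2.5] [ 0.65520675 -0.04339499  0.26557163] [176.1505717   -0.8997316  177.13237528] 19.95
brass_grip [327. 254.] 0.96 [ 0.6868 -0.0018  0.148 ]
black_grip [196. 250.] 0.89 [ 0.6772 -0.0935  0.148 ]
post_grip [137. 181.] 0.63 [ 0.6252 -0.1242  0.154 ]
gate_post [327. 253.] 0.43 [0.699 0.004 0.118]
crate [265. 164.] 0.87 [ 0.6436 -0.0384  0.    ]
gate_hinge [422. 205.] 0.8 [0.653 0.062 0.155]
```

View pics/w8.png

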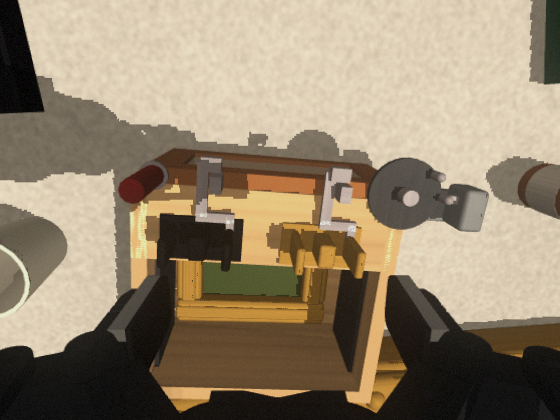

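The brass catch is at (327,254), the black catch at (200,245), the post at (140,180) and the hinge disc at (408,195). The marks fit a crate yaw of about −7°. I'll take a second, closer view above the brass catch to triangulate.

```bash
python3 - <<'E'
from h import *
plan(.68,-.002,.215,4.5)
E
```

```text
shift [-0.0242  0.0413  0.0535] turn 0.079
   end [176.2  -1.2 172.6] q1 -0.2
```

Call:
arm_command(
  series=[
    [-0.008,0.014,0.015,0.03],
    [-0.016,0.028,0.035,0.06],
    [-0.024,0.041,0.053,0.079],
    [-0.024,0.041,0.053,0.079],
    [-0.024,0.041,0.053,0.079],
  ],
)

```text
time: 20.8
ee_pos: [0.6797, -0.0023, 0.2162]
tcp_rot: [176.2, -1.2, 172.6]
wrist_force: [-0.2, -0.2, 0.3]
opening: 0.0849
grasp_force: 0.0
```

```bash
python3 - <<'E'
from h import *
from scipy.optimize import least_squares
o=bot.get_obs();print(np.round(o["q"],1),o["ee_pos"],o["tcp_rot"],o["time"])
c0,m0=pickle.load(open("w8.pkl","rb"))
m0["gate_post"]=(None,0)
ts="brass_grip black_grip post_grip crate gate_hinge".split()
c,m=look("wrist",ts,"w9")
L=dict(brass_grip=(.038,.04,.148),black_grip=(.038,-.052,.148),post_grip=(-.006,-.088,.154),crate=(0,0,0),gate_hinge=(-.006,.1,.155))
obs=[]
for t in ts:
    if m[t][0]: 
        print(t,np.round(m[t][0]),round(m[t][1],2),np.round(atz(c,m[t][0],L[t][2]),4))
        if m0[t][0]:
            x,e=tri([ray(c,m[t][0]),ray(c0,m0[t][0])]);print("   tri",np.round(x,4),round(e,4))
    for cc,mm in((c0,m0),(c,m)):
        if mm[t][0] and mm[t][1]>.3: obs.append((cc,mm[t][0],L[t]))
def W(p,l):
    ca,sa=np.cos(p[2]),np.sin(p[2]);return np.array([p[0]+ca*l[0]-sa*l[1],p[1]+sa*l[0]+ca*l[1],l[2]+p[3]])
f=lambda p:np.concatenate([proj(cc,W(p,l))-px for cc,px,l in obs])
r=least_squares(f,[.644,-.037,-.12,0],loss="soft_l1",x_scale=[.01,.01,.05,.01]);p=r.x
print(p[:2],np.degrees(p[2]),"dz",p[3]);print(np.round(f(p).reshape(-1,2),1).tolist())
for t in ts: print(t,np.round(W(p,L[t]),4))
pickle.dump(p,open("crate.pkl","wb"))
E
```

```text
[-1.7 24.1 29.3 96.   3.8  5.7] [ 0.67967616 -0.00228168  0.21617362] [176.24762711  -1.16287544 172.64839469] 20.8
brass_grip [272. 256.] 0.82 [ 0.6885 -0.0026  0.148 ]
   tri [ 0.6858 -0.0026  0.1522] 0.0008
black_grip [105. 259.] 0.84 [ 0.6758 -0.0926  0.148 ]
   tri [ 0.6773 -0.0938  0.146 ] 0.0007
post_grip [  8. 182.] 0.95 [ 0.6274 -0.1243  0.154 ]
   tri [ 0.6265 -0.125   0.1523] 0.001
crate [219. 155.] 0.55 [ 0.6452 -0.0384  0.    ]
   tri [ 0.6449 -0.0385 -0.0035] 0.0007
gate_hinge [387. 181.] 0.98 [0.6527 0.0629 0.155 ]
   tri [0.6543 0.0645 0.1499] 0.0003
[ 0.64496008 -0.0373185 ] -7.713059561020416 dz 0.000516454452549706
[[-1.2, 1.9], [-0.3, -0.4], [-1.0, -1.8], [-2.9, 0.4], [1.1, 3.2], [0.5, -0.3], [1.1, 1.3], [1.1, -0.3], [1.2, -0.7], [-0.2, -0.3]]
brass_grip [ 0.688  -0.0028  0.1485]
black_grip [ 0.6756 -0.0939  0.1485]
post_grip [ 0.6272 -0.1237  0.1545]
crate [ 6.45e-01 -3.73e-02  5.00e-04]
gate_hinge [0.6524 0.0626 0.1555]
```

View pics/w9.png

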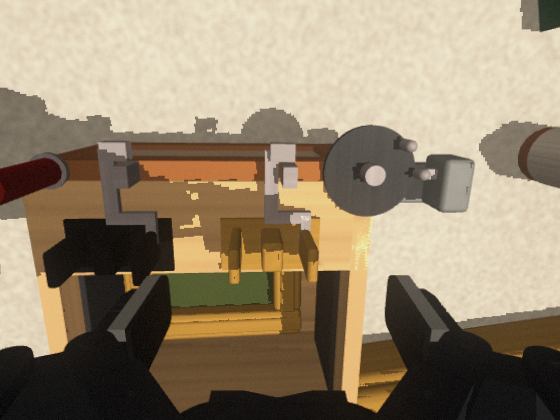

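The fit residuals are about 1–3 px, and the triangulated heights agree with the text. Brass catch at (272,250), gap centred. Now I squeeze it.

```bash
python3 - <<'E'
from h import *
s=plan(.689,-.003,.150,.3)
s=plan(.689,-.003,.21,0,1,s)
s=plan(.6766,-.0941,.21,0,1,s)
s=plan(.6766,-.0941,.150,0,1,s)
E
```

```text
shift [-0.01   -0.0042  0.0668] turn 0.005
   end [176.2  -1.1 172.3] q1 -0.2
  shift [ 0.0011  0.0039 -0.0599] turn 0.0
   end [176.2  -1.1 172.3] q1 -0.2
  shift [ 0.0001 -0.0917 -0.006 ] turn 0.0
   end [176.2  -1.1 172.3] q1 -7.9
  shift [-0.0011 -0.0039  0.0599] turn 0.0
   end [176.2  -1.1 172.3] q1 -7.9
```

Call:
arm_command(
  series=[
    [-0.009,-0.001,0.01,0.005],
    [-0.0095,-0.002,0.03,0.005],
    [-0.01,-0.003,0.05,0.005],
    [-0.01,-0.004,0.062,0.005],
    [-0.01,-0.0042,0.066,0.005],
  ],
  hand=0.072,
  grip_force=25,
)

```text
time: 21.6
ee_pos: [0.6884, -0.0026, 0.1477]
tcp_rot: [176.3, -1.3, 172.3]
wrist_force: [0.1, 0.7, -0.1]
opening: 0.0719
grasp_force: 0.0
```

Call:
arm_command(
  series=[
    [0,0,0,0],
    [0,0,0,0],
    [0,0,0,0],
    [0,0,0,0],
    [0,0,0,0],
  ],
  hand=0.015,
)

```text
time: 22.1
ee_pos: [0.6895, -0.0025, 0.1519]
tcp_rot: [176.2, -1.0, 172.4]
wrist_force: [-0.7, 0.9, 7.1]
opening: 0.0281
grasp_force: 25.4
```

Call:
arm_command(
  series=[
    [0,0,0,0],
    [0,0,0,0],
    [0,0,0,0],
    [0,0,0,0],
    [0,0,0,0],
  ],
)

```text
time: 22.6
ee_pos: [0.6895, -0.0025, 0.1519]
tcp_rot: [176.2, -1.0, 172.4]
wrist_force: [-0.6, 0.4, 7.2]
opening: 0.0278
grasp_force: 25.4
```

The brass catch is fully squeezed at a 28 mm opening. On to the black one.

Call:
arm_command(
  series=[
    [0,0,0,0],
    [0,0,0,0],
    [0,0,0,0],
    [0.0005,0.002,-0.03,0],
    [0.001,0.004,-0.06,0],
  ],
  hand=0.072,
)

```text
time: 23.1
ee_pos: [0.6885, -0.0024, 0.2095]
tcp_rot: [176.2, -1.3, 172.4]
wrist_force: [0.8, -0.2, 0.8]
opening: 0.0721
grasp_force: 0.0
```

Call:
arm_command(
  series=[
    [0,-0.025,-0.004,0],
    [0,-0.05,-0.005,0],
    [0,-0.075,-0.006,0],
    [0,-0.0917,-0.006,0],
    [0,-0.0917,-0.006,0],
  ],
)

```text
time: 23.6
ee_pos: [0.6765, -0.0955, 0.2095]
tcp_rot: [176.2, -1.2, 172.2]
wrist_force: [-0.5, 0.5, -0.9]
opening: 0.0723
grasp_force: 0.0
```

```bash
python3 - <<'E'
from h import *
o=bot.get_obs();print(np.round(o["q"],1),o["ee_pos"],o["tcp_rot"],o["time"])
p=pickle.load(open("crate.pkl","rb"))
c,m=look("wrist",["black_grip","post_grip"],"w10")
for t,z in(("black_grip",.148),("post_grip",.154)): print(t,m[t],atz(c,m[t][0],z) if m[t][0] else '')
plan(.6766,-.0941,.150,0)
E
```

```text
[-9.5 25.1 29.8 96.   3.7 -1.7] [ 0.67653483 -0.095521    0.20952724] [176.24951985  -1.16634499 172.21937304] 23.6
black_grip ([276.5, 247.3], 0.64) [ 0.67791153 -0.09250312  0.148     ]
post_grip ([200.9, 164.8], 0.82) [ 0.62709957 -0.12304339  0.154     ]
  shift [-0.001  -0.0051  0.0596] turn 0.0
   end [176.2  -1.1 172.4] q1 -7.9
```

Call:
arm_command(
  series=[
    [-0.001,-0.001,0.01,0],
    [-0.001,-0.002,0.03,0],
    [-0.001,-0.003,0.05,0],
    [-0.001,-0.0045,0.057,0],
    [-0.001,-0.0045,0.059,0],
  ],
)

```text
time: 24.25
ee_pos: [0.6761, -0.0935, 0.1494]
tcp_rot: [176.2, -1.3, 172.4]
wrist_force: [-0.7, -0.3, 1.1]
opening: 0.0721
grasp_force: 0.0
```

Call:
arm_command(
  series=[
    [0,0,0,0],
    [0,0,0,0],
    [0,0,0,0],
    [0,0,0,0],
    [0,0,0,0],
  ],
  hand=0.015,
)

```text
time: 24.75
ee_pos: [0.6773, -0.0938, 0.1528]
tcp_rot: [176.2, -1.0, 172.4]
wrist_force: [0.5, 3.7, 7.8]
opening: 0.0284
grasp_force: 25.3
```

Call:
arm_command(
  series=[
    [0,0,0,0],
    [0,0,0,0],
    [0,0,0,0],
    [0,0,0,0],
    [0,0,0,0],
  ],
)

```text
time: 25.25
ee_pos: [0.6773, -0.0938, 0.1528]
tcp_rot: [176.2, -1.0, 172.4]
wrist_force: [1.0, 4.0, 7.5]
opening: 0.0278
grasp_force: 25.3
```

```bash
python3 - <<'E'
from h import *
o=bot.get_obs();print(np.round(o["q"],1),o["ee_pos"],o["tcp_rot"],o["opening"],o["grasp_force"],o["time"])
s=plan(*o["ee_pos"][:2],.225,0)
s=plan(.6272,-.1235,.225,0,1,s)
s=plan(.6272,-.1235,.154,0,1,s)
E
```

```text
[-9.3 24.1 22.2 89.2  3.7 -1.7] [ 0.67727574 -0.09376648  0.15280577] [176.22077774  -0.96312948 172.37414187] 0.027847414168773683 25.316931365523487 25.25
  shift [ 0.0012  0.0048 -0.072 ] turn 0.0
   end [176.2  -1.  172.4] q1 -7.9
  shift [ 0.0457 -0.0361 -0.0016] turn 0.0
   end [176.2  -1.  172.4] q1 -11.1
  shift [-0.0012 -0.0047  0.0708] turn 0.0
   end [176.2  -1.  172.4] q1 -11.1
```

Both catches are squeezed. For the post I'll turn the tool so the fingers close along the swing direction, keeping q6 mid-range throughout the swing.

Call:
arm_command(
  series=[
    [0,0,0,0],
    [0,0,0,0],
    [0,0,0,0],
    [0.0005,0.002,-0.03,0],
    [0.001,0.0048,-0.072,0],
  ],
  hand=0.06,
)

```text
time: 25.75
ee_pos: [0.676, -0.0941, 0.2209]
tcp_rot: [176.2, -1.4, 172.3]
wrist_force: [1.1, 0.3, 0.5]
opening: 0.06
grasp_force: 0.0
```

```bash
python3 - <<'E'
from h import *
s=plan(.6272,-.1235,.23,-80,2)
E
```

```text
shift [ 0.0223 -0.0175 -0.0051] turn -0.698
  shift [ 0.0284  0.0009 -0.0051] turn -0.698
   end [ 177.9    3.5 -107.8] q1 -11.1
```

Call:
arm_command(
  series=[
    [0.005,-0.004,-0.005,-0.14],
    [0.01,-0.008,-0.005,-0.28],
    [0.015,-0.012,-0.005,-0.42],
    [0.02,-0.016,-0.005,-0.56],
    [0.022,-0.0175,-0.005,-0.698],
  ],
  hand=0.042,
)

```text
time: 26.25
ee_pos: [0.6525, -0.1092, 0.2271]
tcp_rot: [176.4, 1.5, -147.4]
wrist_force: [-0.5, -0.2, 0.5]
opening: 0.0419
grasp_force: 0.0
```

Call:
arm_command(
  series=[
    [0.01,0,-0.005,-0.14],
    [0.02,0,-0.005,-0.28],
    [0.0284,0.0009,-0.005,-0.42],
    [0.0284,0.0009,-0.005,-0.56],
    [0.0284,0.0009,-0.005,-0.698],
  ],
)

```text
time: 26.75
ee_pos: [0.6283, -0.1238, 0.2315]
tcp_rot: [178.2, 3.5, -107.4]
wrist_force: [0.3, 0.1, 0.1]
opening: 0.042
grasp_force: 0.0
```

```bash
python3 - <<'E'
from h import *
o=bot.get_obs();print(np.round(o["q"],1),o["ee_pos"],o["tcp_rot"],o["time"])
c,m=look("wrist",["post_grip"],"w11");print(m,atz(c,m["post_grip"][0],.154) if m["post_grip"][0] else '', proj(c,(.6272,-.1235,.154)))
plan(.6272,-.1235,.157,0)
E
```

```text
[-12.7  19.1  24.5  96.8   3.6 -85.3] [ 0.62825772 -0.12383259  0.23152053] [ 178.24238924    3.51085484 -107.44895516] 26.75
{'post_grip': ([272.0, 225.2], 0.97)} [ 0.62830473 -0.12368788  0.154     ] [273.92104897 224.94005897]
  shift [ 0.0047 -0.0011  0.0742] turn 0.0
   end [ 178.2    3.5 -107.7] q1 -11.1
```

View pics/w11.png

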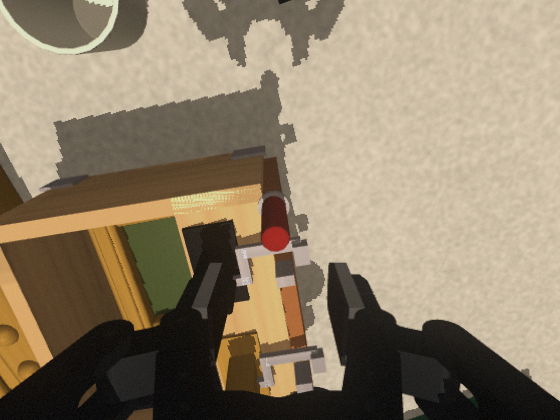

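The post is at (274,225), centred between the fingers. I'll go down and grip it.

Call:
arm_command(
  series=[
    [0.001,0,0.015,0],
    [0.002,0,0.035,0],
    [0.004,-0.001,0.055,0],
    [0.0047,-0.001,0.068,0],
    [0.0047,-0.001,0.0735,0],
  ],
  hand=0.036,
)

```text
time: 27.35
ee_pos: [0.6267, -0.1232, 0.1563]
tcp_rot: [178.1, 3.5, -107.9]
wrist_force: [-0.2, 0.4, -0.2]
opening: 0.0359
grasp_force: 0.0
```

Call:
arm_command(
  series=[
    [0,0,0,0],
    [0,0,0,0],
    [0,0,0,0],
    [0,0,0,0],
    [0,0,0,0],
  ],
  hand=0.004,
  grip_force=50,
)

```text
time: 27.85
ee_pos: [0.6276, -0.1233, 0.1583]
tcp_rot: [178.3, 3.5, -107.8]
wrist_force: [1.6, 0.5, -2.8]
opening: 0.0148
grasp_force: 49.3
```

```bash
python3 - <<'E'
from h import *
o=bot.get_obs();print(np.round(o["q"],1),o["ee_pos"],o["tcp_rot"],o["opening"],o["grasp_force"],o["wrist_force"],o["time"])
H=np.array([.6524,.0626]);p0=np.array(o["ee_pos"]);r0=R.from_euler('xyz',o["tcp_rot"],degrees=True)
print("radius",np.linalg.norm(p0[:2]-H))
# per call: 20 deg, cumulative rows, true world arc with tilt fixed
r=r0;p=p0.copy()
for k in range(5):
    rows=[]
    for i in range(1,6):
        a=np.radians(-4*i);v=p[:2]-H;q=H+np.array([np.cos(a)*v[0]-np.sin(a)*v[1],np.sin(a)*v[0]+np.cos(a)*v[1]])
        rows.append(list(np.round(r.inv().apply([*(q-p[:2]),0]),4))+[round(-a,3)])
    print(rows); p[:2]=q; r=r*R.from_rotvec([0,0,np.radians(20)])
E
```

```text
[-12.6  17.9  14.9  88.4   3.7 -85. ] [ 0.62756817 -0.12333932  0.15829403] [ 178.28025903    3.51617727 -107.7532249 ] 0.014818480087799174 49.27120864391327 [ 1.55043236  0.47219814 -2.84586708] 27.85
radius 0.1875901153231502
[[np.float64(0.0019), np.float64(0.013), np.float64(0.0003), np.float64(0.07)], [np.float64(0.0028), np.float64(0.026), np.float64(0.0006), np.float64(0.14)], [np.float64(0.0028), np.float64(0.0391), np.float64(0.001), np.float64(0.209)], [np.float64(0.002), np.float64(0.0522), np.float64(0.0014), np.float64(0.279)], [np.float64(0.0002), np.float64(0.0651), np.float64(0.0019), np.float64(0.349)]]
[[np.float64(0.0019), np.float64(0.0129), np.float64(0.0005), np.float64(0.07)], [np.float64(0.0028), np.float64(0.026), np.float64(0.0011), np.float64(0.14)], [np.float64(0.0028), np.float64(0.0391), np.float64(0.0018), np.float64(0.209)], [np.float64(0.002), np.float64(0.0521), np.float64(0.0025), np.float64(0.279)], [np.float64(0.0002), np.float64(0.0651), np.float64(0.0032), np.float64(0.349)]]
[[np.float64(0.0019), np.float64(0.0129), np.float64(0.0008), np.floa
[... 432 characters left out ...]
 np.float64(0.026), np.float64(0.0018), np.float64(0.14)], [np.float64(0.0028), np.float64(0.039), np.float64(0.0027), np.float64(0.209)], [np.float64(0.0019), np.float64(0.0521), np.float64(0.0035), np.float64(0.279)], [np.float64(0.0001), np.float64(0.065), np.float64(0.0044), np.float64(0.349)]]
[[np.float64(0.0018), np.float64(0.0129), np.float64(0.0009), np.float64(0.07)], [np.float64(0.0028), np.float64(0.026), np.float64(0.0018), np.float64(0.14)], [np.float64(0.0028), np.float64(0.039), np.float64(0.0026), np.float64(0.209)], [np.float64(0.0019), np.float64(0.0521), np.float64(0.0035), np.float64(0.279)], [np.float64(0.0001), np.float64(0.065), np.float64(0.0043), np.float64(0.349)]]
```

Call:
arm_command(
  series=[
    [0.0019,0.013,0.0003,0.07],
    [0.0028,0.026,0.0006,0.14],
    [0.0028,0.0391,0.001,0.209],
    [0.002,0.0522,0.0014,0.279],
    [0.0002,0.0651,0.0019,0.349],
  ],
)

```text
time: 28.35
ee_pos: [0.5654, -0.1028, 0.1583]
tcp_rot: [177.2, 2.8, -127.9]
wrist_force: [4.0, 7.6, -5.0]
opening: 0.0145
grasp_force: 56.5
```

```bash
python3 - <<'E'
from h import *
o=bot.get_obs();p=np.array(o["ee_pos"]);v=p[:2]-[.6524,.0626]
print(p,o["tcp_rot"],o["opening"],o["grasp_force"],o["wrist_force"],"r",np.linalg.norm(v),"gate deg",-97.7-np.degrees(np.arctan2(v[1],v[0])))
E
```

```text
[ 0.56543199 -0.10282968  0.15831375] [ 177.18003369    2.80451097 -127.88020814] 0.014545563559261513 56.453885436058044 [ 3.96845317  7.60925601 -4.97604756] r 0.1868967967722065 gate deg 20.031345745076493
```

Call:
arm_command(
  series=[
    [0.0019,0.0129,0.0005,0.07],
    [0.0028,0.026,0.0011,0.14],
    [0.0028,0.0391,0.0018,0.209],
    [0.002,0.0521,0.0025,0.279],
    [0.0002,0.0651,0.0032,0.349],
  ],
)

```text
time: 28.85
ee_pos: [0.5146, -0.0631, 0.1583]
tcp_rot: [176.5, 1.7, -147.8]
wrist_force: [9.2, 7.4, -9.9]
opening: 0.0144
grasp_force: 61.9
```

Call:
arm_command(
  series=[
    [0.0019,0.0129,0.0008,0.07],
    [0.0028,0.026,0.0015,0.14],
    [0.0028,0.039,0.0024,0.209],
    [0.002,0.0521,0.0032,0.279],
    [0.0002,0.065,0.0041,0.349],
  ],
)

```text
time: 29.35
ee_pos: [0.4783, -0.009, 0.1582]
tcp_rot: [176.2, 0.2, -167.8]
wrist_force: [2.3, 1.0, -6.2]
opening: 0.0147
grasp_force: 63.9
```

```bash
python3 - <<'E'
from h import *
o=bot.get_obs();p=np.array(o["ee_pos"]);v=p[:2]-[.6524,.0626]
print(np.round(o["q"],1),p,o["tcp_rot"],o["opening"],o["grasp_force"],o["wrist_force"],"r",np.linalg.norm(v),"gate deg",-97.7-np.degrees(np.arctan2(v[1],v[0])))
E
```

```text
[ -3.1  -4.9 -10.1  85.7   3.7 -15.3] [ 0.47829242 -0.00895648  0.15815619] [ 176.18788524    0.20835028 -167.84023116] 0.014727297212277363 63.941102027893066 [ 2.2771056   0.97764914 -6.20962024] r 0.1882386226176539 gate deg 59.957826930491436
```

Call:
arm_command(
  series=[
    [0.0018,0.0129,0.0009,0.07],
    [0.0028,0.026,0.0018,0.14],
    [0.0028,0.039,0.0027,0.209],
    [0.0019,0.0521,0.0035,0.279],
    [0.0001,0.065,0.0044,0.349],
  ],
)

```text
time: 29.85
ee_pos: [0.4643, 0.0548, 0.1582]
tcp_rot: [176.3, -1.1, 172.2]
wrist_force: [2.4, 1.0, -5.4]
opening: 0.0146
grasp_force: 62.7
```

Call:
arm_command(
  series=[
    [0,0,0,0],
    [0,0,0,0],
    [0,0,0,0],
    [0,0,0,0],
    [0,0,0,0],
  ],
)

```text
time: 30.35
ee_pos: [0.4644, 0.0543, 0.1582]
tcp_rot: [176.3, -1.2, 172.4]
wrist_force: [-3.7, 1.6, -1.4]
opening: 0.0146
grasp_force: 63.8
```

```bash
python3 - <<'E'
from h import *
o=bot.get_obs();p=np.array(o["ee_pos"]);v=p[:2]-[.6524,.0626]
print(np.round(o["q"],1),p,o["opening"],o["grasp_force"],o["wrist_force"],"r",np.linalg.norm(v),"gate deg",-97.7-np.degrees(np.arctan2(v[1],v[0])),o["time"])
c,m=look("top",["burnisher","rosette","post_grip"],"t4")
for t in m: print(t,m[t],atz(c,m[t][0],.154 if t=="post_grip" else .01) if m[t][0] else '')
cv2.imwrite("pics/t4c.png",cv2.resize(c["img"][120:320,80:480],(800,400)))
E
```

```text
[  4.4  -6.9 -11.8  85.4   3.9  12.1] [0.46439645 0.05427246 0.15815538] 0.014556644380401605 63.821715116500854 [-3.71272418  1.61652855 -1.36476989] r 0.18818789075472003 gate deg 79.76376515091827 30.35
burnisher ([392.2, 247.6], 0.75) [ 0.50118075 -0.31892503  0.01      ]
rosette ([141.7, 252.8], 0.46) [0.50183257 0.32110878 0.01      ]
post_grip (None, 0)
```

View pics/t4c.png

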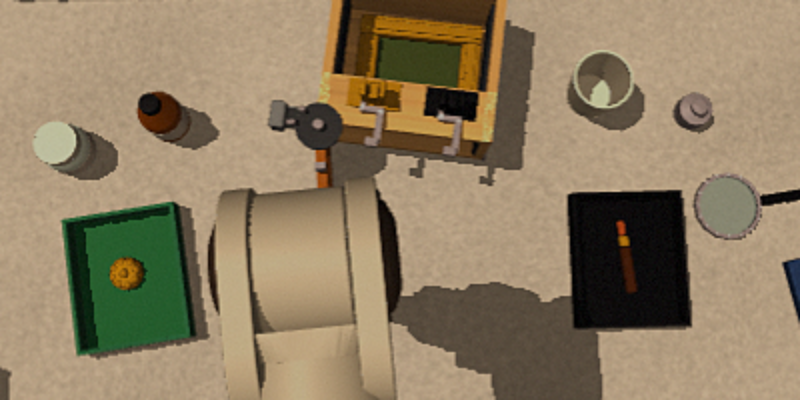

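The crop shows the gate wide open, at about (322,165) and mostly under the arm. The rosette is in the green tray at (127,273), the burnisher in the black tray at (626,257), and the bystanders haven't moved. Handing in.

```bash
python3 -c "
from workcell import bot
print(bot.job_done())"
```

```text
the job is handed in; nothing more can be done
None
```

I handed the job in at 30.4 s with every step carried out: the rosette lies in the green tray and the burnisher in the black one, both catches were squeezed in order, and the gripper holds the gate by its red post at about 80° open; no verdict was returned.

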